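# Close up the rubbing tester for a run

### The job

Get the rubbing tester with the blue panel ready to run, using only your fingertips: gently push its specimen slide fully home by the black front plate, then push its orange guard gate fully shut. Only push from outside, do not pinch or straddle the plate or the gate and do not slam them; leave the tester with the white panel and all the loose things as they are.

Things in the scene. Friction and masses are not known exactly. Their poses are not given: they have to be found in the camera images.
- blue: rubbing tester whose slide carries a blue panel (the one to work on). Origin on the table below the middle of the gate line, its front. x points level from the gate to the rear column, the way the slide goes home; y level to its left; z up. Aluminium bed 280 (x -20 to 260) x 180 mm, top at 35 mm height. Two gate posts, 14 mm thick, 94 mm high, stand at x = -8, y = +/-85 mm.
- blue_rod (a point): lower end of the purple rubbing rod of the blue tester, 63 mm above the table at the tester's x = 120 mm, y = 0; axes as the tester's. The rod reaches up to 240 mm height and hangs from an arm at 130 to 202 mm height that runs back to the rear column (235 mm high); its head starts 18 mm in front of the rod.
- blue_slide (a joint): how far the blue panel's slide is drawn out to the front: 0 = fully home against its stop, grows to 0.12 m. It runs along the tester's x with about 1.5 N of friction and stays where it is left.
- blue_front (a point): middle of the top edge, half-way through its thickness, of the black upright front plate of the blue panel's slide; axes as the tester's. The plate is 100 mm wide (y), 8 mm thick (x), from 82 down to 37 mm above the table; its outer face is 4 mm in front (-x) of this point. With the slide home this point is at the tester's x = 24 mm.
- blue_gate (a joint): opening angle of the blue tester's guard gate: 0 = shut across the front (along the tester's y, against its stop), grows to 1.9 rad as it swings out; at 1.57 it stands straight out to the front (the tester's -x). Slight friction; it stays where it is left.
- blue_gate_hinge (a point): on the upright hinge axis of the blue tester's gate, at the height of its top edge (87 mm), at the tester's x = -8, y = +85 mm. Its axes turn with the gate: -y runs along the gate from hinge to free edge; -x is square to the outer face, the one to push to shut it. Seen from above the gate turns anticlockwise as it shuts.
- blue_gate_mid (a point): top edge of the blue tester's gate, 84 mm from the hinge, half-way through its thickness, 87 mm above the table; axes turn with the gate as for its hinge. The gate is an amber panel in an orange frame, 8 mm thick, 40 to 87 mm above the table, its free edge 160 mm from the hinge.
- white: rubbing tester whose slide carries a white panel (to be left alone). Origin on the table below the middle of the gate line, its front. x points level from the gate to the rear column, the way the slide goes home; y level to its left; z up. Aluminium bed 280 (x -20 to 260) x 180 mm, top at 35 mm height. Two gate posts, 14 mm thick, 94 mm high, stand at x = -8, y = +/-85 mm.
- white_rod (a point): lower end of the purple rubbing rod of the white tester, 63 mm above the table at the tester's x = 120 mm, y = 0; axes as the tester's. The rod reaches up to 240 mm height and hangs from an arm at 130 to 202 mm height that runs back to the rear column (235 mm high); its head starts 18 mm in front of the rod.
- white_slide (a joint): how far the white panel's slide is drawn out to the front: 0 = fully home against its stop, grows to 0.12 m. It runs along the tester's x with about 1.5 N of friction and stays where it is left.
- white_front (a point): middle of the top edge, half-way through its thickness, of the black upright front plate of the white panel's slide; axes as the tester's. The plate is 100 mm wide (y), 8 mm thick (x), from 82 down to 37 mm above the table; its outer face is 4 mm in front (-x) of this point. With the slide home this point is at the tester's x = 24 mm.
- white_gate (a joint): opening angle of the white tester's guard gate: 0 = shut across the front (along the tester's y, against its stop), grows to 1.9 rad as it swings out; at 1.57 it stands straight out to the front (the tester's -x). Slight friction; it stays where it is left.
- white_gate_hinge (a point): on the upright hinge axis of the white tester's gate, at the height of its top edge (87 mm), at the tester's x = -8, y = +85 mm. Its axes turn with the gate: -y runs along the gate from hinge to free edge; -x is square to the outer face, the one to push to shut it. Seen from above the gate turns anticlockwise as it shuts.
- white_gate_mid (a point): top edge of the white tester's gate, 84 mm from the hinge, half-way through its thickness, 87 mm above the table; axes turn with the gate as for its hinge. The gate is an amber panel in an orange frame, 8 mm thick, 40 to 87 mm above the table, its free edge 160 mm from the hinge.
- weight_a: small brass weight (24 mm across, 33 mm tall, origin under its foot) standing on the bed of the tester with the blue panel, beside its slide
- weight_b: the same kind of brass weight on the bed of the tester with the white panel
- panels: stack of dark glass panels, 105 x 148 x 20 mm, lying on the table; origin at the centre of its underside
- scanner: blue hand scanner, 141 x 55 x 46 mm, lying on the table; origin under its middle
- gauge: grey thickness gauge, 90 x 150 x 30 mm, lying on the table; origin under its middle
- driver: screwdriver, 200 mm long and 26 mm thick at its red handle, lying on the table
- jar: small jar, 48 mm across, 60 mm tall, on the table; origin under its foot

How it is judged:
On the way, in this order (a step that is already met when the one before it is completed fails the run):
1. the blue panel's slide is fully home, to 4 mm (value of joint blue_slide below 0.004 m), for 0.2 s.
2. its gate is shut, to 0.06 rad (value of joint blue_gate below 0.06 rad), for 0.2 s.
At the end, for the whole second after the job is handed in: the blue panel's slide is within 4 mm of fully home and its gate within 0.06 rad of shut; the white panel's slide is within 8 mm and its gate within 12 mm (at 84 mm from the hinge) of where they were; every loose thing is at rest within 20 mm of where it was, weights and jar upright to 0.2 rad (value of joint blue_slide below 0.004 m and value of joint blue_gate below 0.06 rad and distance of white_front from where it was at the start of the episode below 0.008 m and distance of white_gate_mid from where it was at the start of the episode below 0.012 m and distance of each of weight_a, weight_b, panels, scanner, gauge, driver, jar from where it was at the start of the episode below 0.02 m and angle between each of weight_a, weight_b, jar's own z axis and vertical below 0.2 rad and linear speed of each of weight_a, weight_b, panels, scanner, gauge, driver, jar below 0.02 m/s); the robot touches nothing.
It fails at once if a loose thing lifted or shifted by more than 20 mm (distance of any of weight_a, weight_b, panels, scanner, gauge, driver, jar from where it was at the start of the episode above 0.02 m).
It fails at once if the white tester's slide moved by 8 mm or its gate by 12 mm (distance of white_front from where it was at the start of the episode above 0.008 m or distance of white_gate_mid from where it was at the start of the episode above 0.012 m).
It fails at once if the front plate or the gate pinched or straddled between the fingers ((x of the grasp point in the frame of blue_front between -0.003 and 0.003 m and y of the grasp point in the frame of blue_front between -0.05 and 0.05 m and z of the grasp point in the frame of blue_front between -0.04 and 0.005 m) or (x of the grasp point in the frame of blue_gate_mid between -0.003 and 0.003 m and y of the grasp point in the frame of blue_gate_mid between -0.075 and 0.075 m and z of the grasp point in the frame of blue_gate_mid between -0.04 and 0.005 m)).
It fails at once if slide slammed (faster than 0.4 m/s) or gate slammed (faster than 3 rad/s) (velocity of joint blue_slide below -0.4 m/s or velocity of joint blue_gate below -3 rad/s).
It also fails if it takes over 56 s, if anything falls off the work surface, if the arm or the gripper's body presses on something with over 40 N, if the wrist force passes 120 N, or if a joint passes its speed limit or range.

### The arm

A 6-joint arm with a two-finger parallel gripper is mounted at the origin on the work surface. World frame = base frame: x ahead of the robot, y to its left, z up, the work surface at z = 0. Lengths are in m, angles in rad, forces in N, time in s.
With the tool pointing down it reaches from about 0.325 to 0.925 m from the base axis. Payload 3.1 kg.
Tool frame: the origin (TCP) lies midway between the tips of the shut fingers; the grasp point (between the pads) lies 19 mm behind it; z points along the fingers, y is the line along which they close (so a half turn about z gives the same grasp; the last joint's range is limited). The gripper opens to 85 mm and grips with 20 to 120 N. Pads are 22 mm wide; open, the fingers measure 114 mm over their backs; the gripper's body (76 mm by 85 mm) begins 54 mm behind the grasp point. The pads swing forward as they close: fully open they stand 13 mm farther back than shut.
Start: joints at [-1.4, 0.217, 1.613, -0, 1.311, -0.112], TCP at [0.174, -0.6, 0.231] pointing down, gripper open.
Joint ranges: [-2.75, 2.75], [-0.78, 2.1], [0.31, 2.55], [-1.13, 4.27], [0.13, 2.63], [-2.58, 2.58]. Speed limits (rad/s): [2.79, 2.79, 3.14, 3.14, 3.14, 3.14].

### API

Orientations are given as a rotation vector (axis times angle).
In Python, from rig import manip gives the robot as it stands.
- The arm moves only by the shell command python3 -m pendant 'ROWS' [OPENING]. ROWS is JSON, a list of rows, each a list of 2 entries, a list of its own where there are three numbers: the shift along the tool's x, y, z in m, then the turn about the tool's z in degrees. In form: [[[tx, ty, tz], twist], ...]. A call has 1 to 12 rows; each row shifts and turns the commanded pose from where the row before left it, along the tool's axes as they then stand; what a row does not reach is not made up. A row lasts 1/8 s, in which the tool goes at most 62.5 mm and 10.7 degrees, less where a joint would pass 70% of its speed; a pose out of reach is approached as far as the arm can. A call is refused whole if a number of a shift passes 0.0625 or a number of a turn 10.7, either way. A call with a gripper value outside its range is refused whole. OPENING is the finger opening in m, from 0 to 0.0854, set as the call begins (- or left out, the last holds). The fingers move at their own pace and stop on an object; the grip force is fixed at half the most. Time passes only in rows, so rows that do not move let the fingers close. It gives the time, the measured TCP pose, the force, the opening and the grip force at its end, in the units of the state.
- manip.state(): the state, without advancing time (a new reading comes with each control period).
- manip.read_camera(name): name is "scene" or "top" or "wrist"; returns the picture (400x640x3 uint8, red, green, blue); there is no depth.
- manip.camera_params(name): a dict with "fx", "fy", "cx", "cy" (pixels), "distortion" ([k1, k2, p1, p2, k3] as OpenCV has them; the pictures are not rectified), "T" (4x4, takes a point from camera to world coordinates). Camera axes: x right, y up, looking along -z (the intrinsics and any distortion apply to the point x, -y, -z); pixel columns grow to the right and rows downward; lengths in m; the calibration is good to about 2 mm. A picture is of the moment at which its call begins: read the wrist's pose just before it. camera_params takes no time and is no camera call; for the wrist camera it gives the pose at the moment of the call.
- manip.sign_off(): hands the job in; it is judged then, once.
The state is a dict: "t": time; "q": joint angles; "qd": joint speeds; "effort": joint torques, N m; "tcp_pos": TCP position; "ee_rot": TCP orientation; "wrist_force": force on the tool from outside, world axes, zero at the start; "ft_torque": the same for the moment, N m; "gripper_width": opening from 0.0 (shut) to 1.0 (fully open); "grip_force": force on a finger pad.
Only numpy, scipy, OpenCV 4.12 (cv2) and the standard library are available. Lean on these libraries where they do the work, as an engineer would, in place of code of your own. Each camera call takes 0.05 s, during which the arm holds its last target. There are 200 camera calls.

## Working session

There is one attempt and no reset: what is moved stays moved. The work goes in short steps, Python scripts to look and compute and a shell command to move; the robot and the scene stay as the last step left them, time stands still between calls to the robot, and variables do not carry over. Pictures are saved under pics/ and viewed, at most 10 in all, crops included, and the job is handed in when it is done.

```bash
mkdir -p pics
python3 - <<'E'
from rig import manip
import cv2,json
for n in("scene","top"):
    im=manip.read_camera(n); cv2.imwrite(f"pics/{n}0.png",im[:,:,::-1])
    print(n,manip.camera_params(n))
print(manip.state())
E
```

```text
scene {'fx': 444.3706332279737, 'fy': 444.3706332279737, 'cx': 320.55307317144775, 'cy': 202.5611161868934, 'distortion': array([0.04080421, 0.        , 0.        , 0.        , 0.        ]), 'T': array([[-0.42480355, -0.71610686,  0.55383473,  1.31419624],
       [ 0.90517977, -0.32663997,  0.27194836,  0.36099334],
       [-0.01383953,  0.61684462,  0.78696326,  1.17172884],
       [ 0.        ,  0.        ,  0.        ,  1.        ]])}
top {'fx': 517.3346746317413, 'fy': 517.3346746317413, 'cx': 318.1331405032128, 'cy': 201.94491925333512, 'distortion': array([-0.02427709,  0.        ,  0.        ,  0.        ,  0.        ]), 'T': array([[ 0.00923838,  0.9954484 , -0.09485323,  0.38297866],
       [-0.99993615,  0.00981385,  0.0056022 ,  0.00545337],
       [ 0.00650757,  0.09479542,  0.9954755 ,  1.8120661 ],
       [ 0.        ,  0.        ,  0.        ,  1.        ]])}
{'t': 0.1, 'q': array([-1.40021971e+00,  2.17669180e-01,  1.61480586e+00,  4.22134721e-05,
        1.31128876e+00, -1.12209432e-01]), 'qd': array([-0.00044987, -0.00221749, -0.00301922, -0.00038481, -0.00147353,
        0.00094048]), 'effort': array([-4.54893197e-04, -3.98076475e+01, -3.04968667e+01, -1.44104247e-04,
        4.26013154e-03,  1.88344342e-05]), 'tcp_pos': array([ 0.17429606, -0.59943275,  0.23008795]), 'ee_rot': array([-3.10809426e+00, -4.42397792e-01,  3.54471352e-05]), 'wrist_force': array([ 0.39414766, -0.09730578,  0.36124713]), 'ft_torque': array([-0.02287221,  0.01816591,  0.0361208 ]), 'grip_force': 0.0, 'gripper_width': 1.0007174793642761}
```

View pics/top0.png

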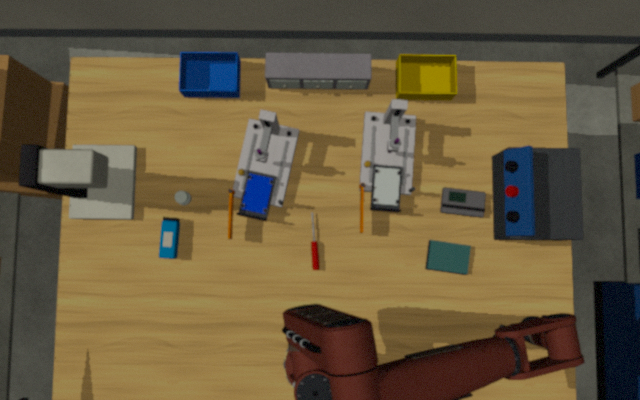

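View pics/scene0.png

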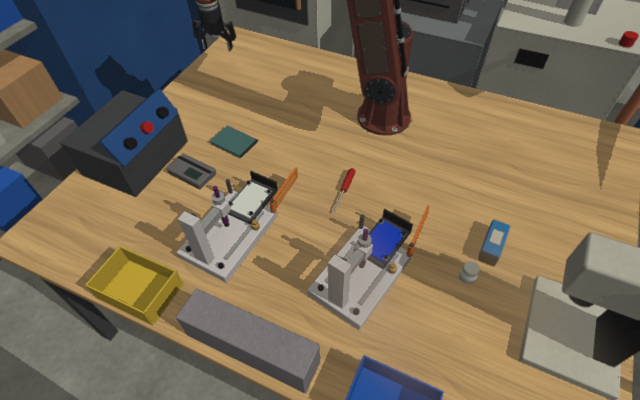

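The top view shows the blue tester around (265,170), with its front toward the robot. The gate is at (231,215), standing out to the front, and the driver is at (315,245). In the scene view the blue tester is at (365,265) and its gate at (420,230).

```bash
cat > h.py <<'E'
import numpy as np,cv2
from rig import manip
def ray(P,uv):
    K=np.array([[P['fx'],0,P['cx']],[0,P['fy'],P['cy']],[0,0,1]])
    n=cv2.undistortPoints(np.array(uv,float).reshape(-1,1,2),K,np.array(P['distortion'])).reshape(-1,2)
    d=np.c_[n[:,0],-n[:,1],-np.ones(len(n))]@P['T'][:3,:3].T
    return P['T'][:3,3],d
def onz(P,uv,z):
    o,d=ray(P,uv); return o+d*((z-o[2])/d[:,2])[:,None]
def proj(P,X):
    T=P['T']; c=(np.atleast_2d(X)-T[:3,3])@T[:3,:3]
    K=np.array([[P['fx'],0,P['cx']],[0,P['fy'],P['cy']],[0,0,1]])
    return cv2.projectPoints(c*[1,-1,-1],np.zeros(3),np.zeros(3),K,np.array(P['distortion']))[0].reshape(-1,2)
E
python3 - <<'E'
from h import *
im=cv2.imread('pics/top0.png'); P=manip.camera_params('top')
hsv=cv2.cvtColor(im,cv2.COLOR_BGR2HSV)
def comps(m,name,z):
    n,l,s,c=cv2.connectedComponentsWithStats(m.astype(np.uint8))
    for i in range(1,n):
        if s[i,4]>40 and 100<c[i][0]<420 and 100<c[i][1]<300:
            pts=np.argwhere(l==i)[:,::-1].astype(np.float32)
            b=cv2.boxPoints(cv2.minAreaRect(pts))
            print(name,s[i,4],c[i].round(1),onz(P,[c[i]],z).round(3),'\n',b.round(1).tolist(),onz(P,b,z)[:,:2].round(3).tolist())
H,S,V=cv2.split(hsv)
comps((H>112)&(H<126)&(S>180)&(V>80),'blue',.05)
comps((H>8)&(H<18)&(S>190)&(V>120),'orange',.087)
cv2.imwrite('pics/c1.png',cv2.resize(im[95:285,150:440],None,fx=2.75,fy=2.75,interpolation=cv2.INTER_CUBIC))
E
```

```text
orange 113 [361.2 209.6] [[ 0.523 -0.149  0.087]] 
 [[360.0, 189.0], [363.0, 189.0], [363.0, 232.0], [360.0, 232.0]] [[0.592, -0.145], [0.593, -0.155], [0.448, -0.155], [0.448, -0.145]]
orange 91 [229.3 214.7] [[0.502 0.292 0.087]] 
 [[226.8000030517578, 235.89999389648438], [228.3000030517578, 195.0], [231.1999969482422, 195.10000610351562], [229.6999969482422, 236.0]] [[0.431, 0.299], [0.568, 0.297], [0.568, 0.287], [0.431, 0.289]]
```

View pics/c1.png

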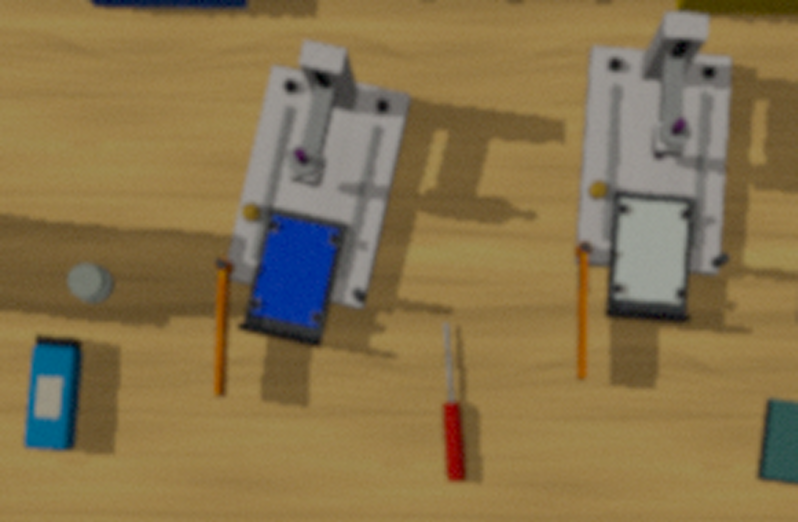

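In this crop (2.75x, offset 150,95), the blue bed corners are at (275,67), (408,95) and (360,306), and the post tops at (224,265) and (359,295). The plate's top edge runs (243,325) to (319,341), and the gate runs from (223,267) to its free end at (219,395).

Run:
```python
from h import *
P=manip.camera_params('top')
f=lambda pts,z: onz(P,np.array(pts)/2.75+[150,95]-.3,z)[:,:2].round(4)
bed=f([(275,67),(408,95),(360,306)],.035);print('bed',bed)
post=f([(224,265),(359,295)],.094);print('post',post,np.linalg.norm(post[0]-post[1]))
pl=f([(243,325),(319,341)],.082);print('plate',pl,pl.mean(0))
g=f([(223,267),(219,395)],.087);print('gate',g,np.linalg.norm(g[0]-g[1]))
d=bed[0]-bed[1];d2=bed[1]-bed[2];
print('yaw',np.degrees([np.arctan2(-d[0],d[1]),np.arctan2(d2[1],d2[0]),*[np.arctan2(-(a[0]-a[1])[0],(a[0]-a[1])[1]) for a in(post,pl)]]))
print('gatedir',np.degrees(np.arctan2(*(g[1]-g[0])[::-1])))
print('jar,scanner,driver',f([(90,283)],.06),f([(37,340),(80,340),(72,448),(27,448)],.046),f([(448,325),(455,480)],.02))
```

```text
bed [[0.8417 0.238 ]
 [0.8071 0.068 ]
 [0.5371 0.1247]]
post [[0.5803 0.2867]
 [0.5453 0.1221]] 0.16828000475398142
plate [[0.5084 0.2637]
 [0.4898 0.1707]] [0.4991 0.2172]
gate [[0.5787 0.2891]
 [0.4228 0.29  ]] 0.15590259779747095
yaw [-11.50424253 -11.85977912 -12.00439276 -11.30993247]
gatedir 179.66923907165605
jar,scanner,driver [[0.5602 0.4578]] [[0.4897 0.525 ]
 [0.4903 0.4714]
 [0.3566 0.4768]
 [0.356  0.5325]] [[0.5154 0.0142]
 [0.3212 0.0035]]
```

```bash
python3 -m pendant '[[[0,0,0],8.1],[[0.02,-0.02,0],8.1],[[0.04,-0.04,0],0],[[0.04,-0.05,0],0],[[0.04,-0.05,0],0],[[0.04,-0.05,0],0],[[0.04,-0.05,0],0],[[0.01,-0.05,0],0],[[0.01,-0.05,0],0],[[0.01,-0.05,0],0],[[0.01,-0.05,0],0],[[0,-0.05,0],0]]' 0; python3 -m pendant '[[[0,-0.05,0],0],[[0,-0.05,0],0],[[0,-0.05,0],-8],[[0,-0.05,0],-10],[[0,-0.05,0],-10],[[0,-0.03,0],-10],[[0,0,0],-10],[[0,0,0],-10],[[0,0,0],-10],[[0,0,0],-10],[[0,0,0],0],[[0,0,0],0]]'; python3 -c "
from rig import manip;s=manip.state();print(s)"
```

```text
t: 1.6
tcp_pos: [0.4276, -0.0906, 0.231]
ee_rot: [-3.141, -0.0, -0.0]
wrist_force: [-0.0, 0.2, -0.3]
gripper_width: 0.001
grip_force: 0.0
t: 3.1
tcp_pos: [0.3908, 0.1812, 0.2311]
ee_rot: [-2.444, -1.974, 0.001]
wrist_force: [0.1, 0.4, 0.5]
gripper_width: -0.001
grip_force: 0.0
{'t': 3.1, 'q': array([ 2.70810716e-01, -2.17304731e-01,  2.04798897e+00, -3.61271868e-06,
        1.31138877e+00,  4.82691196e-01]), 'qd': array([ 1.37634868e-03, -1.66796271e-03, -2.19767227e-03,  6.80387677e-05,
        1.90406807e-03, -1.19910971e-02]), 'effort': array([ 1.07206882e-02, -2.11418080e+01, -3.03978217e+01,  5.03538522e-04,
        3.41719497e-03,  4.17849747e-03]), 'tcp_pos': array([0.39084075, 0.18115615, 0.23105962]), 'ee_rot': array([-2.44374024e+00, -1.97397022e+00,  6.94542847e-04]), 'wrist_force': array([0.05790939, 0.43543542, 0.46063815]), 'ft_torque': array([ 0.0259884 , -0.03000238,  0.00442646]), 'grip_force': 0.0, 'gripper_width': -0.0009430560721132358}
```

Run:
```python
from h import *
P=manip.camera_params('wrist'); im=manip.read_camera('wrist')[:,:,::-1].copy()
cv2.imwrite('pics/w0.png',im)
print(P['T'].round(3).tolist())
O=np.array([.572,.205,0]);a=np.radians(-11.7);R=np.array([[np.cos(a),-np.sin(a),0],[np.sin(a),np.cos(a),0],[0,0,1]])
X=O+np.array([[-.078,-.05,.082],[-.078,.05,.082],[-.008,.085,.094],[-.008,-.085,.094],[-.02,-.09,.035]])@R.T
uv=proj(P,X);print(uv.round())
for p in uv: cv2.circle(im,tuple(int(v) for v in np.clip(p,-999,999)),3,(0,0,255),1)
cv2.imwrite('pics/w0a.png',im)
```

```text
[[0.978, 0.203, 0.057, 0.406], [-0.211, 0.943, 0.257, 0.246], [-0.001, -0.263, 0.965, 0.374], [0.0, 0.0, 0.0, 1.0]]
[[423. 174.]
 [431.  59.]
 [522.  14.]
 [498. 214.]
 [460. 202.]]
```

View pics/w0a.png

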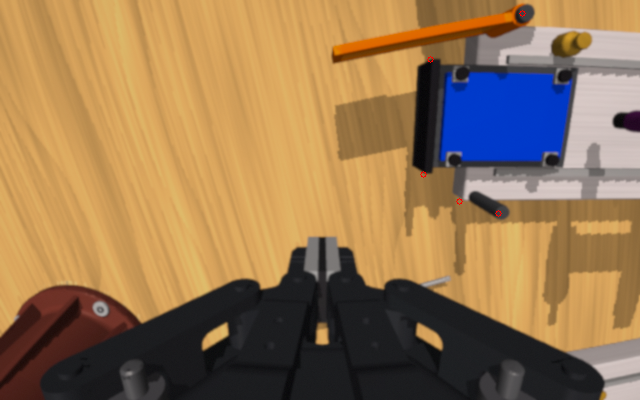

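```bash
python3 -m pendant '[[[0.02,0.015,0.03],0],[[0.02,0.015,0.03],0],[[0.02,0.015,0.03],0],[[0,0,0.03],0],[[0,0,0.03],0],[[0,0,0.02],0],[[0,0,0],0]]' ; python3 -m pendant '[[[0,0.008,0],0],[[0,0.008,0],0],[[0,0.008,0],0],[[0,0.008,0],0],[[0,0.008,0],0],[[0,0.008,0],0],[[0,0,0],0]]'
python3 - <<'E'
from h import *
im=manip.read_camera('top')[:,:,::-1]
w=manip.read_camera('wrist')[:,:,::-1]
cv2.imwrite('pics/p1.png',np.hstack([cv2.resize(im[150:260,200:320],(400,366)),cv2.resize(w,(400,366))]))
E
```

```text
t: 4.03
tcp_pos: [0.4457, 0.2299, 0.0594]
ee_rot: [-2.441, -1.975, 0.007]
wrist_force: [-0.6, 0.2, -0.3]
gripper_width: 0.004
grip_force: 0.0
t: 4.9
tcp_pos: [0.4955, 0.2204, 0.0614]
ee_rot: [2.441, 1.976, 0.001]
wrist_force: [-0.0, -0.2, -0.1]
gripper_width: 0.002
grip_force: 0.0
```

View pics/p1.png

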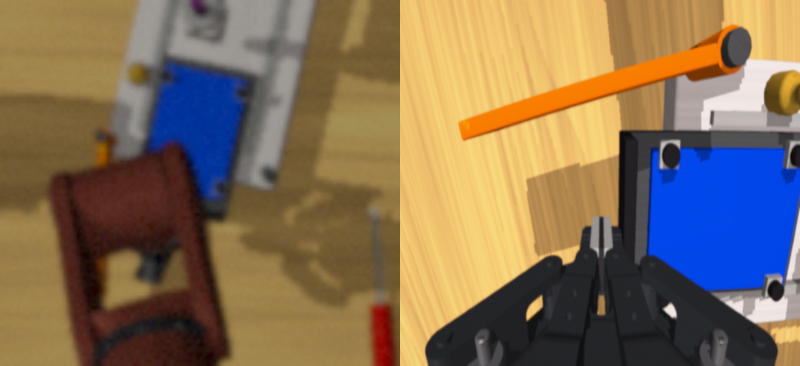

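The wrist view shows the closed fingertips in front of the plate, near (600,225), with the gate clear on the left. I'll carry on pushing.

```bash
python3 -m pendant '[[[0,0.007,0],0],[[0,0.008,0],0],[[0,0.008,0],0],[[0,0.008,0],0],[[0,0.008,0],0],[[0,0.008,0],0],[[0,0.008,0],0],[[0,0.008,0],0],[[0,0.007,0],0]]' ; python3 -m pendant '[[[0,0.004,0],0],[[0,0.003,0],0],[[0,0.002,0],0]]';python3 -m pendant '[[[0,0.002,0],0],[[0,0.002,0],0]]'
```

```text
t: 6.12
tcp_pos: [0.5636, 0.2059, 0.0613]
ee_rot: [2.441, 1.977, 0.0]
wrist_force: [-1.9, 0.6, -1.1]
gripper_width: -0.003
grip_force: 0.9
t: 6.5
tcp_pos: [0.572, 0.2042, 0.0615]
ee_rot: [2.441, 1.977, 0.0]
wrist_force: [-0.7, 0.2, -0.2]
gripper_width: -0.003
grip_force: 0.8
t: 6.75
tcp_pos: [0.5758, 0.2034, 0.0615]
ee_rot: [2.441, 1.977, 0.0]
wrist_force: [-1.6, -0.3, -0.2]
gripper_width: -0.0
grip_force: 0.8
```

TCP x in the tester's frame is about 4 mm, and the stop is due around 6 to 10 mm.

```bash
python3 -m pendant '[[[0,0.002,0],0],[[0,0.002,0],0]]' ; python3 -m pendant '[[[0,0.002,0],0],[[0,0.001,0],0]]';python3 -m pendant '[[[0,0.001,0],0],[[0,0.001,0],0]]'
```

```text
t: 7.0
tcp_pos: [0.5799, 0.2025, 0.0615]
ee_rot: [2.441, 1.977, 0.001]
wrist_force: [-1.6, -0.0, 1.1]
gripper_width: 0.001
grip_force: 0.8
t: 7.25
tcp_pos: [0.5808, 0.2023, 0.0614]
ee_rot: [-2.439, -1.975, 0.005]
wrist_force: [-8.6, 1.9, 6.7]
gripper_width: 0.002
grip_force: 4.2
t: 7.5
tcp_pos: [0.5808, 0.2023, 0.0614]
ee_rot: [-2.437, -1.973, 0.01]
wrist_force: [-12.4, 2.3, 9.8]
gripper_width: 0.0
grip_force: 6.6
```

```bash
python3 -m pendant '[[[0,0,0],0],[[0,0,0],0],[[0,-0.005,0],0],[[0,-0.02,0],0],[[0,-0.025,0],0],[[0,-0.025,0],0],[[0,-0.025,0],0],[[0,-0.0,-0.04],0],[[0,0,-0.04],0],[[0.03,-0.01,-0.03],0],[[0.04,-0.016,0],0],[[0.04,-0.016,0],0]]' ; python3 -m pendant '[[[0,0,0],-6],[[0,0,0],-6],[[0,0,0],0]]'
python3 - <<'E'
from h import *
im=manip.read_camera('top')[:,:,::-1]
P=manip.camera_params('wrist');w=manip.read_camera('wrist')[:,:,::-1]
cv2.imwrite('pics/w2raw.png',w)
cv2.imwrite('pics/w2.png',np.hstack([cv2.resize(im[100:260,190:320],(300,370)),cv2.resize(w,(500,370))]))
E
```

```text
t: 9.0
tcp_pos: [0.47, 0.3399, 0.1729]
ee_rot: [2.441, 1.975, 0.007]
wrist_force: [0.4, 0.5, -0.8]
gripper_width: -0.001
grip_force: 0.0
t: 9.38
tcp_pos: [0.4692, 0.3388, 0.1716]
ee_rot: [2.222, 2.22, 0.003]
wrist_force: [0.1, -0.4, 0.9]
gripper_width: -0.001
grip_force: 0.0
```

View pics/w2.png

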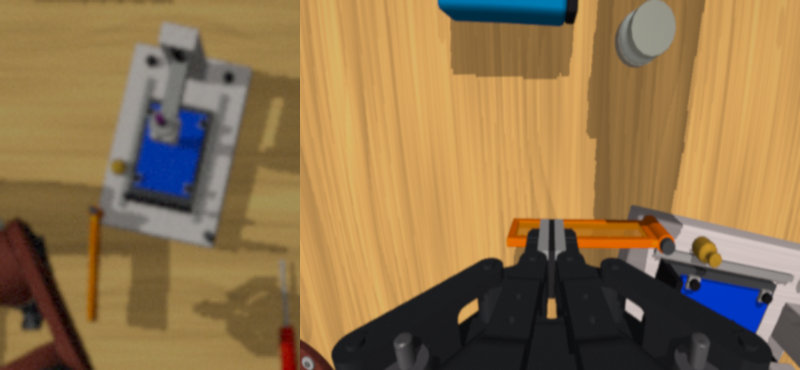

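The slide is visibly home in the top view, and in the wrist view the fingers stand on the gate's outer side. I'll descend and make contact.

```bash
python3 -m pendant '[[[0,0,0.03],0],[[0,0,0.03],0],[[0,0,0.03],0],[[0,0,0.02],0],[[0,0,0],0]]'; python3 -m pendant '[[[-0.01,0,0],0],[[-0.01,0,0],0],[[-0.01,0,0],0],[[-0.004,0,0],0],[[0,0,0],0]]'; python3 -m pendant '[[[-0.0098,-0.0009,0],-5],[[-0.0098,-0.0009,0],-5],[[-0.0098,-0.0009,0],-5],[[-0.0098,-0.0009,0],-5],[[-0.0098,-0.0009,0],-5],[[-0.0098,-0.0009,0],-5],[[0,0,0],0]]'
python3 - <<'E'
from h import *
P=manip.camera_params('wrist');w=manip.read_camera('wrist')[:,:,::-1]
cv2.imwrite('pics/w3.png',w)
E
```

```text
t: 10.1
tcp_pos: [0.4672, 0.3376, 0.0595]
ee_rot: [-2.222, -2.22, 0.006]
wrist_force: [0.5, 0.3, -0.0]
gripper_width: 0.002
grip_force: 0.0
t: 10.72
tcp_pos: [0.4686, 0.3042, 0.0616]
ee_rot: [2.222, 2.221, 0.001]
wrist_force: [0.4, -0.7, 0.1]
gripper_width: 0.001
grip_force: 0.0
t: 11.6
tcp_pos: [0.476, 0.2465, 0.0613]
ee_rot: [1.573, 2.719, 0.0]
wrist_force: [-0.1, -0.0, 1.0]
gripper_width: -0.002
grip_force: 0.0
```

View pics/w3.png

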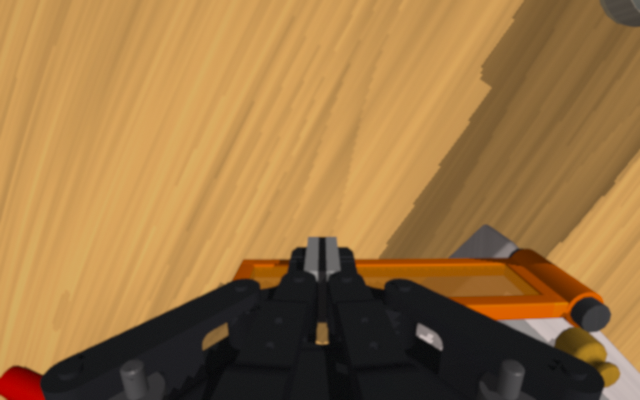

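The gate now lies parallel to the fingertips and follows the push, with the fingers on its outer face at (322,260).

```bash
python3 -m pendant '[[[-0.0098,-0.0009,0],-5],[[-0.0098,-0.0009,0],-5],[[-0.0098,-0.0009,0],-5],[[-0.0098,-0.0009,0],-5],[[-0.0098,-0.0009,0],-5],[[-0.0098,-0.0009,0],-5],[[-0.0098,-0.0009,0],-5],[[-0.0098,-0.0009,0],-5],[[-0.006,-0.0005,0],-3],[[0,0,0],0]]'; python3 -m pendant '[[[-0.002,0,0],-1],[[-0.002,0,0],-1],[[0,0,0],0]]'; python3 -m pendant '[[[-0.002,0,0],-1],[[-0.002,0,0],-1],[[0,0,0],0]]'
```

```text
t: 12.9
tcp_pos: [0.5334, 0.1874, 0.0613]
ee_rot: [0.467, 3.107, 0.0]
wrist_force: [-0.1, 0.1, 0.1]
gripper_width: -0.0
grip_force: 0.0
t: 13.28
tcp_pos: [0.537, 0.186, 0.0613]
ee_rot: [0.41, 3.115, 0.0]
wrist_force: [0.2, 0.2, -0.1]
gripper_width: -0.002
grip_force: 0.0
t: 13.65
tcp_pos: [0.5413, 0.1848, 0.0614]
ee_rot: [0.356, 3.121, 0.0]
wrist_force: [-0.0, 0.0, -0.1]
gripper_width: 0.002
grip_force: 0.0
```

```bash
python3 -m pendant '[[[-0.002,0,0],-1],[[-0.002,0,0],0],[[0,0,0],0]]'; python3 -m pendant '[[[-0.002,0,0],0],[[0,0,0],0]]'; python3 -m pendant '[[[-0.002,0,0],0],[[0,0,0],0]]'
```

```text
t: 14.02
tcp_pos: [0.5451, 0.184, 0.0614]
ee_rot: [0.329, 3.124, 0.0]
wrist_force: [-0.1, 1.1, -0.0]
gripper_width: -0.004
grip_force: 0.0
t: 14.28
tcp_pos: [0.5469, 0.1836, 0.0613]
ee_rot: [0.328, 3.124, 0.0]
wrist_force: [-0.6, 0.0, -0.4]
gripper_width: -0.004
grip_force: 0.1
t: 14.52
tcp_pos: [0.5469, 0.1836, 0.0612]
ee_rot: [-0.328, -3.12, 0.0]
wrist_force: [-5.1, 1.2, 5.0]
gripper_width: 0.001
grip_force: 2.7
```

The gate has met its stop: TCP held at 0.5469 while the force rose to about 5 N. I'll push lightly, hold, back off and check.

```bash
python3 -m pendant '[[[-0.001,0,0],0],[[0,0,0],0],[[0,0,0],0],[[0.005,0,0],0],[[0.02,0,0],0],[[0.03,0,0],0],[[0.03,0,0],0],[[0,0,-0.05],0],[[0,0,-0.05],0],[[0.03,0,-0.05],0],[[0.03,0,0],0],[[0,0,0],0]]'
python3 - <<'E'
from h import *
im=manip.read_camera('top')[:,:,::-1];w=manip.read_camera('wrist')[:,:,::-1]
cv2.imwrite('pics/e.png',np.hstack([cv2.resize(im[100:280,150:330],(380,380),interpolation=cv2.INTER_CUBIC),cv2.resize(w,(420,380))]))
E
```

```text
t: 16.02
tcp_pos: [0.4072, 0.2134, 0.212]
ee_rot: [0.326, 3.122, 0.001]
wrist_force: [0.4, 0.3, -0.2]
gripper_width: -0.002
grip_force: 0.0
```

View pics/e.png

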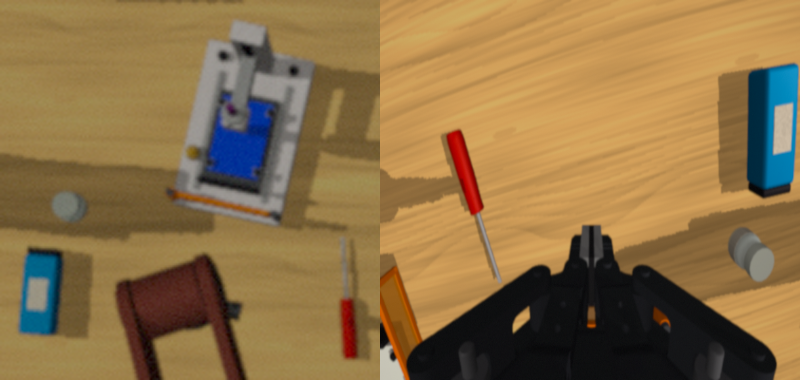

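The top view shows the gate shut across both posts, (170,192) to (280,215), and the slide home behind it. The weight, jar, scanner and driver haven't moved, and the arm is clear of everything.

```bash
python3 -c "
from rig import manip;print(manip.sign_off())"
```

```text
the job is handed in; nothing more can be done
None
```

I pushed the blue tester's slide home and then its gate shut, each until it met its stop, and handed the job in at about 16 s; the sign-off gave no verdict, but the last picture shows both closed, the loose things near them unmoved and the arm clear.

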